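Load the cactus pots into the ratchet carrying tray

ROBOT

A 7-joint arm with a two-finger parallel gripper is mounted at the origin on the work surface. World frame = base frame: x ahead of the robot, y to its left, z up, the work surface at z = 0. Lengths are in m, angles in rad, forces in N, time in s.
With the tool pointing down it reaches from about 0.425 to 0.95 m from the base axis. Payload 4.7 kg.
Tool frame: the origin (TCP) lies between the finger pads; the fingertips stand 25 mm ahead of it and the grasp point (between the pads) lies 6 mm ahead of it; z points along the fingers, y is the line along which they close (so a half turn about z gives the same grasp; the last joint's range is limited). The gripper opens to 85 mm and grips with 20 to 120 N. Pads are 22 mm wide; open, the fingers measure 114 mm over their backs; the gripper's body (76 mm by 85 mm) begins 54 mm behind the grasp point. The pads swing forward as they close: fully open they stand 13 mm farther back than shut.
Start: joints at [-1.309, 0.469, -0.049, 1.532, 0.024, 1.141, -0.082], TCP at [0.193, 0.647, 0.256] pointing down, gripper open.
Joint ranges: [-2.59, 2.59], [-0.33, 1.99], [-1.39, 1.29], [0.1, 2.45], [-1.04, 4.18], [0.21, 1.99], [-2.66, 2.66]. Speed limits (rad/s): [2.57, 2.57, 3.14, 3.14, 3.14, 3.14, 3.14].

INTERFACE

Orientations are given as a 3x3 rotation matrix whose columns are the frame's x, y, z axes.
In Python, from rig import * gives the robot as it stands. Calls block until the motion is done:
- movep(position, orientation): joint-space move of the TCP to a pose.
- move_l(position, attitude=None, feed=0.15, until_force=None): straight line of the TCP; attitude=None keeps the orientation; feed is the mean speed in m/s. With until_force (N) it stops when the force on the tool has changed by that much, and returns True; else False.
- move_joints(angles): joint-space move.
- command_gripper(opening, newtons=None): finger opening in m; newtons is the grip in N (None keeps the last); returns when the fingers have stopped.
- sleep(seconds).
- inverse_kinematics(position, orientation): joint angles nearest the present ones, or None.
- sense(): the state.
- camera(name): name is "side" or "top"; returns (picture, depth): 384x512x3 uint8, red, green, blue; 384x512 float32, m along the optical axis (not along the pixel's ray), 0 where there is no reading.
- camera_params(name): a dict with "K" (3x3 intrinsics, pixels), "dist" ([k1, k2, p1, p2, k3] as OpenCV has them; the pictures are not rectified), "position" and "rotation" of the camera in the world. Camera axes: x right, y down, z forward; pixel columns grow to the right and rows downward; lengths in m; the calibration is good to about 2 mm. A picture is of the moment at which its call begins. camera_params takes no time and is no camera call.
A pose or a line that the arm cannot do raises Unreachable and nothing moves.
- finish_job(): hands the job in; it is judged then, once.
The state is a dict: "time_s": time; "joint_pos": joint angles; "qd": joint speeds; "joint_efforts": joint torques, N m; "position": TCP position; "tcp_rot": TCP orientation; "wrist_force": force on the tool from outside, world axes, zero at the start; "ft_torque": the same for the moment, N m; "finger_gap": finger opening in m; "gripper_force": force on a finger pad.
Only numpy, scipy, OpenCV 4.12 (cv2) and the standard library are available. Lean on these libraries where they do the work, as an engineer would, in place of code of your own. Each camera call takes 0.05 s, during which the arm holds its last target. There are 200 camera calls.

TASK

Load the cactus carrying tray: tip the ratchet pawl right back clear of the teeth, pull the toothed bar fully out, and stand every potted cactus that is on the desk upright in one straight row along the middle of the board between the fixed end and the stop. Then push the stop in until the row is gathered snug between stop and fixed end, pot against pot, with the pawl back down on the teeth so that it is locked. The pots are thin ceramic: hold them and press them together gently, and leave the glass, the pencil cup and the notebook where they are.

Things in the scene. Friction and masses are not known exactly. Their poses are not given: they have to be found in the camera images.
- pot0_c (a point): potted cactus, may be absent: a square white ceramic pot 40 x 40 mm, 46 mm high, about 110 g, its foot weighted, with a round green cactus 24 mm wide standing 24 mm above its rim; starts upright on the desk. The point is the pot's centre, 23 mm above its underside; x and y square to its sides, z up. Thin-walled: it cracks if gripped with more than about 50 N; hold it near 20 N
- pot1_c (a point): potted cactus, may be absent: a square white ceramic pot 40 x 40 mm, 46 mm high, about 110 g, its foot weighted, with a round green cactus 24 mm wide standing 24 mm above its rim; starts upright on the desk. The point is the pot's centre, 23 mm above its underside; x and y square to its sides, z up. Thin-walled: it cracks if gripped with more than about 50 N; hold it near 20 N
- pot2_c (a point): potted cactus, may be absent: a square white ceramic pot 40 x 40 mm, 46 mm high, about 110 g, its foot weighted, with a round green cactus 24 mm wide standing 24 mm above its rim; starts upright on the desk. The point is the pot's centre, 23 mm above its underside; x and y square to its sides, z up. Thin-walled: it cracks if gripped with more than about 50 N; hold it near 20 N
- pot3_c (a point): potted cactus, may be absent: a square white ceramic pot 40 x 40 mm, 46 mm high, about 110 g, its foot weighted, with a round green cactus 24 mm wide standing 24 mm above its rim; starts upright on the desk. The point is the pot's centre, 23 mm above its underside; x and y square to its sides, z up. Thin-walled: it cracks if gripped with more than about 50 N; hold it near 20 N
- pot4_c (a point): potted cactus, may be absent: a square white ceramic pot 40 x 40 mm, 46 mm high, about 110 g, its foot weighted, with a round green cactus 24 mm wide standing 24 mm above its rim; starts upright on the desk. The point is the pot's centre, 23 mm above its underside; x and y square to its sides, z up. Thin-walled: it cracks if gripped with more than about 50 N; hold it near 20 N
- tray_end (a point): point on the fixed wooden tray board (327 x 124 x 10 mm, no side walls): on its top, 10 mm over the desk, mid-width, at the inner face of the upright fixed end (80 mm wide, 60 mm tall). Axes: x along the tray from pull post to fixed end, y across, z up. The pots' row stands on the centre line at negative x. The bar's guide (40 mm wide, 36 mm tall, lugs 52) spans x = -255 to -310
- stop_face (a point): on the sliding stop, an upright wooden plate 64 mm wide, 12 mm thick, top 62 mm above the desk: middle of the face that meets the pots (35 mm above the desk; axes as tray_end). Behind it (-x) runs an aluminium bar, 14 mm wide, with saw teeth 10 mm apart on top, through the guide to the pull post
- pull_post (a point): upright wooden post on the outer end of the toothed bar, to pull or push the stop by: 14 mm along the tray, 22 mm across it, top 72 mm above the desk. The point is on its axis, 52 mm above the desk; same axes as the tray. It moves rigidly with stop_face, 305 mm behind it
- pawl_knob (a point): black cross-knob by which the steel pawl is lifted: a cylinder 12 mm thick and 18 mm long, lying across the tray (along tray y); the point is its centre. It circles the pawl's hinge at 44 mm radius, from 36 mm in front of the hinge (towards the fixed end) and 26 mm above it when the joint is 0
- pawl_hinge (a point): the pawl's hinge axis, fixed on the tray, 44 mm above the desk; the axis runs along tray y; same axes as the tray
- pawl (a joint): angle of the ratchet pawl, rad: 0 to 0.15 with its tip on the teeth (blocks withdrawing, but the bar can be pushed in, clicking over the teeth); balanced at about 1.35; 1.9 tipped right back, where it stays by its own weight. It is light (0.05 kg) and falls freely to either side
- stop (a joint): how far the bar and stop are withdrawn, m: 0 fully in (70 mm between stop and fixed end), 0.166 fully out (236 mm, room for five pots). With the pawl clear it slides with some 1.2 N friction and stays where it is left; press the pots together with no more than about 20 N
- glass: drinking glass, 66 mm wide and 90 mm high, a bystander; origin at the centre of its underside
- pencup: blue ceramic cup, 70 mm wide and 95 mm high, with pencils, a bystander; origin at the centre of its underside
- notebook: black notebook, 105 x 148 x 18 mm, lying flat, a bystander; origin at the centre of its underside

How it is judged:
By the outcome, as a careful person would: the job done as asked, in the order asked, and still so for the second after the job is handed in, with the robot touching nothing.
Of pot0, pot1, pot2, pot3, pot4 only 3 to 5 are there at a start; the rules pass over those that are not, and their reading is None.
At some moment in a run one of pot0, pot1, pot2, pot3, pot4 may be knocked a few centimetres aside while the robot is not near it.
Once in a run the grip may slacken for a moment while it holds something.
It also fails if it takes over 210 s, if anything falls off the work surface, if the arm or the gripper's body presses on something with over 40 N, if the wrist force passes 120 N, or if a joint passes its speed limit or range.

## Working session

There is one attempt and no reset: what is moved stays moved. The work goes in short steps, each a Python script; the robot and the scene stay as the last script left them, time stands still between calls to the robot, and variables do not carry over. Pictures are saved under pics/ and viewed, at most 14 in all, crops included, and the job is handed in when it is done.

```bash
ls; mkdir -p pics
python3 - <<'E'
from rig import *
import cv2,numpy as np
for n in ("top","side"):
    p,d=camera(n); cv2.imwrite(f"pics/{n}0.png",cv2.resize(p[:,:,::-1],(768,576))); np.savez(f"pics/{n}0.npz",p=p,d=d)
    c=camera_params(n); print(n,c)
print(sense()["time_s"])
E
```

```text
pics
top {'K': array([[379.6118532 ,   0.        , 245.18453062],
       [  0.        , 379.6118532 , 193.31765496],
       [  0.        ,   0.        ,   1.        ]]), 'dist': array([-0.03947792,  0.        ,  0.        ,  0.        ,  0.        ]), 'position': array([0.3912728 , 0.09290749, 0.95841244]), 'rotation': array([[-0.02240727, -0.97383885,  0.2261323 ],
       [-0.99974723,  0.02141004, -0.00686179],
       [ 0.00184077, -0.2262289 , -0.97407243]])}
side {'K': array([[394.64434359,   0.        , 259.76847331],
       [  0.        , 394.64434359, 189.21211513],
       [  0.        ,   0.        ,   1.        ]]), 'dist': array([-0.05646721,  0.        ,  0.        ,  0.        ,  0.        ]), 'position': array([ 0.35706667, -0.53697036,  0.86911688]), 'rotation': array([[ 0.94912246, -0.24647392,  0.19600299],
       [-0.31475208, -0.72296433,  0.61502334],
       [-0.00988404, -0.64542482, -0.76375985]])}
0.1
```

View pics/top0.png

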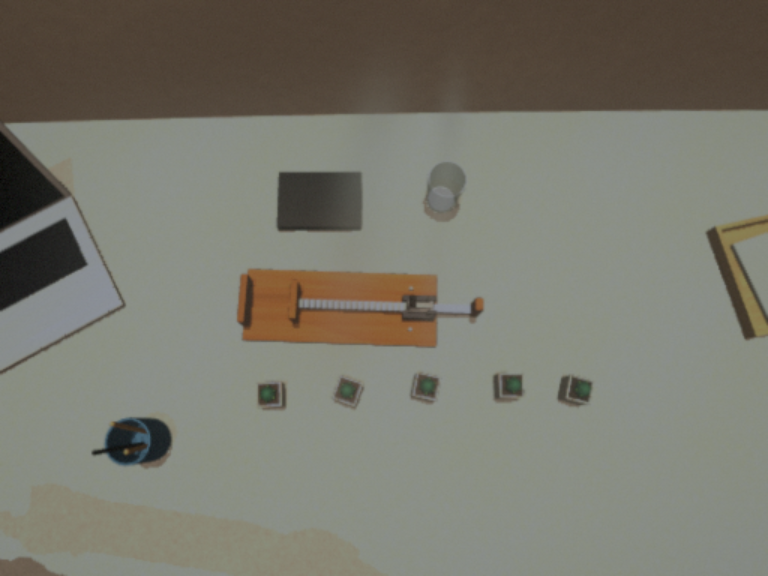

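View pics/side0.png

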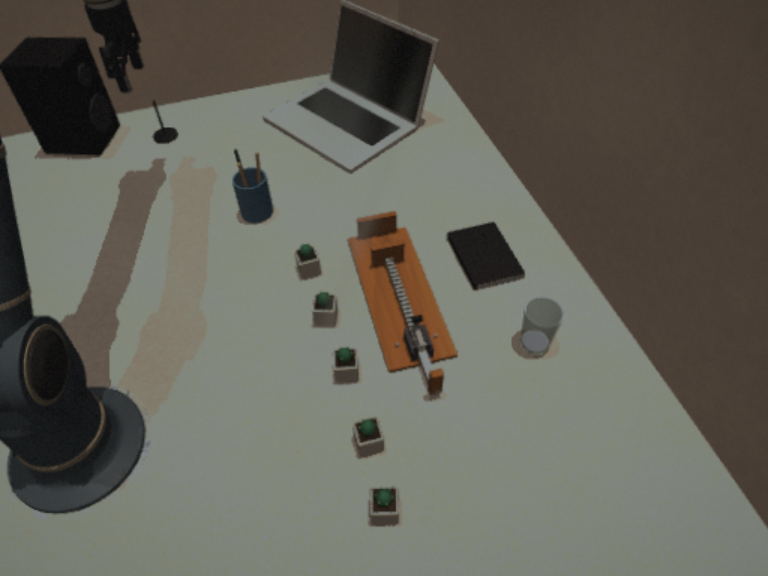

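Top view shows 5 pots in a row at about (270,394), (348,390), (426,386), (510,385) and (577,389). The tray lies at (240-480, 270-345) with its fixed end on the left (+y). The glass and notebook are beyond the tray, and the pencil cup is to the left near the robot. The side view agrees.

```bash
cat > h.py <<'E'
from rig import *
import numpy as np, cv2
def cloud(n, save=None):
    p,d=camera(n); c=camera_params(n)
    if save: cv2.imwrite(save,cv2.resize(p[:,:,::-1],(768,576)))
    v,u=np.mgrid[0:384,0:512]
    xy=cv2.undistortPoints(np.stack([u,v],-1).reshape(-1,1,2).astype(np.float64),c["K"],c["dist"]).reshape(-1,2)
    z=d.reshape(-1); ok=z>0
    P=(np.c_[xy*z[:,None],z][ok])@c["rotation"].T+c["position"]
    return P,p.reshape(-1,3)[ok].astype(int)
def clusters(P,r=0.004,minn=15):
    """connected clusters in xy on a grid"""
    ij=((P[:,:2]-[-0.2,-1])/r).astype(int); m=np.zeros((400,600),np.uint8)
    ok=(ij>=0).all(1)&(ij[:,0]<400)&(ij[:,1]<600); P=P[ok]; ij=ij[ok]; m[ij[:,0],ij[:,1]]=1
    m=cv2.dilate(m,np.ones((2,2),np.uint8)); n,L=cv2.connectedComponents(m); l=L[ij[:,0],ij[:,1]]
    return [P[l==k] for k in range(1,n) if (l==k).sum()>=minn]
E
python3 - <<'E'
from h import *
for n in ("top","side"):
    P,C=cloud(n); print(n)
    s=(P[:,0]>0.25)&(P[:,0]<0.9)&(abs(P[:,1])<0.5)
    print("desk z",np.median(P[s&(P[:,2]<.005)][:,2]))
    Q=P[s&(P[:,2]>.025)&(P[:,2]<.2)]
    for c in clusters(Q):
        r=cv2.minAreaRect((c[:,:2]*1000).astype(np.float32)); print(len(c),np.round(r[0],1),np.round(r[1],1),round(r[2],1),"z",np.round(np.percentile(c[:,2],[5,50,98]),3))
    o=s&(C[:,0]>C[:,2]*2+20)&(P[:,2]<.02)&(P[:,2]>.004)&(P[:,0]>.4)
    r=cv2.minAreaRect((P[o][:,:2]*1000).astype(np.float32)); print("board",r, np.median(P[o][:,2]))
    big=s&(C[:,0]>C[:,2]*2+20)&(P[:,2]>.045)
    for c in clusters(P[big],minn=6): print("wood",len(c),np.round(c.min(0),4),np.round(c.max(0),4),np.round(c.mean(0),4))
    # green tops
    g=s&(C[:,1]>C[:,0]*1.3)&(C[:,1]>C[:,2]*1.1)&(P[:,2]>.05)
    for c in clusters(P[g],minn=5): print("green",len(c),np.round(c.mean(0),4),c[:,2].max().round(3))
E
```

```text
top
desk z 0.00026426201680601613
961 [371.1 446.7] [69.1 67.8] 67.0 z [0.031 0.076 0.152]
341 [ 434.7 -247. ] [41.9 40.1] 73.3 z [0.03  0.047 0.07 ]
310 [ 442.8 -136.3] [41.3 38.9] 88.3 z [0.034 0.047 0.07 ]
299 [444.9  -3. ] [40.2 40.1] 75.9 z [0.042 0.047 0.071]
289 [440.9 122.8] [40.2 40. ] 69.2 z [0.043 0.048 0.07 ]
306 [437.6 247.2] [40.1 40.7] 2.5 z [0.038 0.048 0.07 ]
1165 [583.6  58.8] [312.4  62.3] 88.8 z [0.027 0.034 0.078]
260 [591.8 290.4] [12.9 78.6] 86.7 z [0.03  0.059 0.063]
562 [778.3 -47.8] [65.  62.9] 11.3 z [0.03  0.066 0.092]
board ((583.3104248046875, 135.83660888671875), (317.45941162109375, 119.22146606445312), 86.74187469482422) 0.010287409190330832
wood 110 [0.558  0.2009 0.0587] [0.618  0.2156 0.0664] [0.5882 0.2081 0.0623]
wood 101 [0.5554 0.2844 0.0566] [0.6302 0.2957 0.065 ] [0.5919 0.29   0.0606]
wood 18 [ 0.5646 -0.092   0.0683] [ 0.5789 -0.0858  0.0754] [ 0.5712 -0.0891  0.0722]
green 44 [ 0.4337 -0.245   0.0676] 0.072
green 54 [0.4378 0.247  0.0678] 0.071
green 45 [ 0.4428 -0.1363  0.068 ] 0.073
green 27 [ 0.4455 -0.0023  0.0695] 0.073
green 18 [0.44
[... 441 characters left out ...]
z [0.026 0.036 0.077]
286 [593.7 289.5] [16.3 80.1] 88.1 z [0.027 0.048 0.062]
744 [780.5 -48. ] [67.1 63.4] 59.3 z [0.031 0.064 0.091]
board ((585.4688110351562, 131.36798095703125), (326.818359375, 122.14250183105469), 86.68206024169922) 0.009755039198328985
wood 74 [0.5573 0.2    0.0471] [0.6216 0.2143 0.0654] [0.5878 0.2072 0.0606]
wood 40 [ 0.5631 -0.0991  0.0467] [ 0.5825 -0.086   0.0751] [ 0.5724 -0.0926  0.07  ]
wood 29 [0.5955 0.2809 0.0464] [0.6314 0.2941 0.0629] [0.6161 0.2875 0.0593]
green 101 [ 0.4348 -0.2501  0.0652] 0.073
green 48 [0.4421 0.1189 0.0652] 0.072
green 52 [0.4402 0.2421 0.0634] 0.074
green 87 [ 0.4445 -0.1421  0.0646] 0.072
green 77 [ 0.4466 -0.0072  0.0637] 0.072
```

```bash
cat >> h.py <<'E'
a=np.deg2rad(3.2); UX=np.array([np.sin(a),np.cos(a),0]); UY=np.array([-np.cos(a),np.sin(a),0]); O=np.array([.592,.284,.010])
def tray(P): D=P-O; return np.c_[D@UX,D@UY,P[:,2]]   # z over the desk
def W(x,y,z): r=O+x*UX+y*UY; return np.array([r[0],r[1],z])
E
python3 - <<'E'
from h import *
for n in ("top","side"):
    P,C=cloud(n); T=tray(P)
    print(n)
    def rep(t,m): Q=T[m]; print(t,len(Q), np.round(np.percentile(Q,[2,50,98],axis=0)*1000,1).tolist() if len(Q) else "")
    inb=abs(T[:,1])<.065
    rep("end",inb&(T[:,0]>-.01)&(T[:,0]<.03)&(T[:,2]>.05))
    rep("stop",inb&(T[:,0]>-.1)&(T[:,0]<-.05)&(T[:,2]>.05))
    rep("post",inb&(T[:,0]>-.40)&(T[:,0]<-.35)&(T[:,2]>.06))
    rep("knob",inb&(T[:,0]>-.33)&(T[:,0]<-.2)&(T[:,2]>.06))
    for x in range(-330,-220,6):
        m=inb&(abs(T[:,0]*1000-x)<3)&(T[:,2]>.025)&(abs(T[:,1])<.03)
        if m.sum(): print(x,m.sum(),np.round([T[m][:,2].max()*1000,np.median(T[m][:,2])*1000,T[m][:,1].min()*1000,T[m][:,1].max()*1000],0))
E
```

```text
top
end 184 [[0.6, -37.5, 51.7], [5.5, 1.6, 59.9], [12.5, 39.0, 63.0]]
stop 138 [[-82.5, -30.2, 54.5], [-77.3, 1.2, 61.9], [-70.8, 31.1, 65.7]]
post 58 [[-381.0, -8.9, 61.3], [-373.9, 1.2, 71.5], [-368.4, 10.7, 74.5]]
knob 40 [[-272.9, -8.1, 75.0], [-267.8, 0.5, 78.2], [-263.3, 8.7, 81.4]]
-330 14 [31. 28. -6.  7.]
-324 15 [32. 28. -6.  7.]
-318 12 [31. 28. -5.  7.]
-312 16 [ 52.  30. -13.  12.]
-306 28 [ 54.  37. -19.  19.]
-300 45 [ 53.  47. -19.  19.]
-294 40 [ 54.  37. -19.  20.]
-288 37 [ 52.  37. -18.  20.]
-282 38 [ 52.  36. -18.  19.]
-276 28 [ 51.  37. -17.  19.]
-270 40 [82. 77. -8. 20.]
-264 53 [ 79.  38. -17.  20.]
-258 32 [ 43.  35. -17.  19.]
-252 20 [35. 31. -5. 18.]
-246 13 [33. 30. -7.  7.]
-240 13 [35. 30. -7.  7.]
-234 17 [34. 31. -7.  7.]
-228 12 [36. 33. -7.  6.]
-222 17 [34. 31. -7.  6.]
side
end 130 [[-1.4, -38.7, 50.4], [2.6, -2.3, 58.6], [11.7, 36.1, 63.1]]
stop 125 [[-84.4, -30.8, 50.7], [-80.3, -0.6, 60.1], [-71.7, 29.5, 63.4]]
post 67 [[-383.6, -11.5, 61.6], [-378.2, -0.8, 70.0], [-369.2, 9.3, 74.3]]
knob 40 [[-274.9, -9.8, 60.9], [-270.8, -1.0, 77.0], [-263.2, 7.1, 80.4]]
-330 14 [29. 27. -9.  5.]
-324 10 [31. 29. -6.  5.]
-318 12 [30. 27. -9.  6.]
-312 26 [ 52.  30. -19.  16.]
-306 59 [ 53.  38. -20.  18.]
-300 45 [ 55.  45. -14.  18.]
-294 26 [ 52.  47. -20.  18.]
-288 19 [ 50.  37. -20.  18.]
-282 27 [ 52.  38. -20.  18.]
-276 38 [ 80.  38. -18.  17.]
-270 63 [ 81.  51. -19.  18.]
-264 30 [ 79.  37. -21.  18.]
-258 16 [ 37.  33. -18.  18.]
-252 5 [33. 31.  1. 15.]
-246 5 [32. 30. -2.  6.]
-240 5 [34. 30. -2.  3.]
-234 5 [32. 31. -0.  5.]
-228 10 [33. 31. -9.  5.]
-222 13 [33. 30. -7.  6.]
```

```bash
cat >> h.py <<'E'
def Rdown(yaw_y):
    "tool pointing down, closing axis at world angle yaw_y; half turn chosen by wrist range"
    best=None
    for k in (0,np.pi):
        t=yaw_y+k; y=np.array([np.cos(t),np.sin(t),0]); z=np.array([0,0,-1.]); yield np.c_[np.cross(y,z),y,z]
def over(pos,yaw_y):
    "joint move to pos, picking the half turn with the last joint nearer mid range; returns the attitude"
    c=[]
    for R in Rdown(yaw_y):
        q=inverse_kinematics(pos,R)
        if q is not None: c.append((abs(q[6])+.3*abs(np.asarray(q)-sense()["joint_pos"]).max(),R))
    R=min(c,key=lambda t:t[0])[1]; movep(pos,R); return R
YT=np.arctan2(UY[1],UY[0])
def st(): s=sense(); print(round(s["time_s"],1),np.round(s["position"],4),"F",np.round(s["wrist_force"],1),"gap",round(s["finger_gap"],4),"g",round(s["gripper_force"],1))
E
python3 - <<'E'
from h import *
command_gripper(.045,20)
R=over(W(-.2685,0,.18),YT); print(sense()["joint_pos"])
move_l(W(-.2685,0,.083),feed=.12); st()
command_gripper(.0,20); st()
hx,hz=-.302,.044
th0=np.arctan2(.073-hz,-.2685-hx)
for th in np.linspace(th0,np.arctan2(26,36)+1.86,14)[1:]:
    move_l(W(hx+.044*np.cos(th),0,hz+.044*np.sin(th)+.010),feed=.12)
st()
cloud("side","pics/s1.png")
command_gripper(.05); st()
move_l(W(hx-.034,0,.18)); st()
p,d=camera("side"); cv2.imwrite("pics/s2.png",cv2.resize(p[110:300,180:340,::-1],None,fx=3,fy=3))
E
```

```text
[-0.53052209  0.42838416  0.56293421  1.87678072 -0.28390867  0.91607721
  0.11277846]
4.4 [0.5776 0.0158 0.0836] F [-0.2 -0.7  0.6] gap 0.0452 g 0.0
4.7 [0.5781 0.0161 0.0838] F [1.5 0.2 1.6] gap 0.0172 g 22.7
8.0 [ 0.574  -0.0538  0.0813] F [ 5.5 -1.6  5. ] gap 0.0173 g 24.6
8.4 [ 0.5721 -0.0522  0.0802] F [ 0.2 -0.3  0.5] gap 0.05 g 0.0
9.2 [ 0.5726 -0.0512  0.1793] F [-0.5  0.5  0.5] gap 0.05 g 0.0
```

View pics/s2.png

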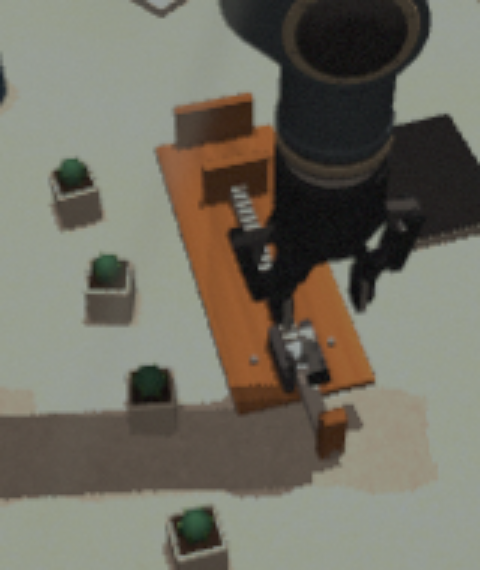

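The crop shows the knob at the outer side of the guide, about (322,375), and no longer over the bar in front, so the pawl is tipped back. The post is at (330,435). Next I pull the bar out.

Run:
```python
from h import *
move_l(W(-.375,0,.18)); command_gripper(.045)
move_l(W(-.375,0,.066)); command_gripper(0,25); st()
print(move_l(W(-.541,0,.066),feed=.1,until_force=15)); st()
print(move_l(W(-.545,0,.066),feed=.02,until_force=12)); st()
command_gripper(.045); move_l(W(-.541,0,.2)); 
movep(W(-.541,.10,.30),sense()["tcp_rot"])
for n in("top","side"):
    P,C=cloud(n,f"pics/{n}3.png"); T=tray(P); inb=abs(T[:,1])<.065
    def rep(t,m): Q=T[m]; print(t,len(Q), np.round(np.percentile(Q,[2,50,98],axis=0)*1000,1).tolist() if len(Q) else "")
    rep("stop",inb&(T[:,0]>-.26)&(T[:,0]<-.21)&(T[:,2]>.05)&(T[:,2]<.09))
    rep("post",inb&(T[:,0]>-.56)&(T[:,0]<-.52)&(T[:,2]>.06)&(T[:,2]<.09))
    rep("knob",inb&(T[:,0]>-.36)&(T[:,0]<-.255)&(T[:,2]>.06)&(T[:,2]<.09))
    s=(P[:,0]>0.25)&(P[:,0]<0.52)&(abs(P[:,1])<0.35)
    for c in clusters(P[s&(P[:,2]>.025)&(P[:,2]<.1)]):
        r=cv2.minAreaRect((c[:,:2]*1000).astype(np.float32)); print(len(c),np.round(r[0],1),np.round(r[1],1),round(r[2],1))
st()
```

```text
11.2 [ 0.5722 -0.0905  0.0671] F [ 2.3 -0.   3.8] gap 0.0214 g 30.1
False
13.0 [ 0.5631 -0.2555  0.0671] F [1.5 1.8 7.1] gap 0.0215 g 30.4
False
13.3 [ 0.5632 -0.2556  0.0669] F [ 0.3  8.9 11.6] gap 0.0218 g 30.9
stop 140 [[-247.3, -30.8, 52.3], [-240.7, 0.3, 61.6], [-235.5, 31.6, 66.1]]
post 63 [[-545.5, -9.2, 61.8], [-537.7, 0.8, 70.8], [-532.1, 11.0, 73.9]]
knob 108 [[-342.3, -8.0, 64.2], [-321.8, 0.8, 77.2], [-300.2, 8.2, 87.6]]
336 [ 434.7 -247. ] [41.1 40.3] 72.9
312 [ 442.5 -136.1] [40.1 38.7] 87.3
300 [444.9  -3. ] [40.3 40.1] 76.3
288 [440.8 122.7] [40.  39.9] 68.7
305 [438.  246.8] [40.  40.2] 0.8
stop 0 
post 86 [[-547.7, -12.2, 60.5], [-542.1, -1.1, 70.6], [-533.9, 9.0, 73.7]]
knob 0 
406 [ 434.9 -247.9] [38.9 40.1] 73.0
280 [446.1  -4.2] [40.1 40.1] 77.9
253 [441.9 121.1] [41.7 40.6] 70.4
189 [439.3 244.8] [39.6 42. ] 1.5
329 [ 444.6 -138.2] [41.1 39.8] 87.7
15.4 [ 0.4628 -0.2495  0.2983] F [0.6 0.6 0.5] gap 0.0451 g 0.0
```

View pics/top3.png

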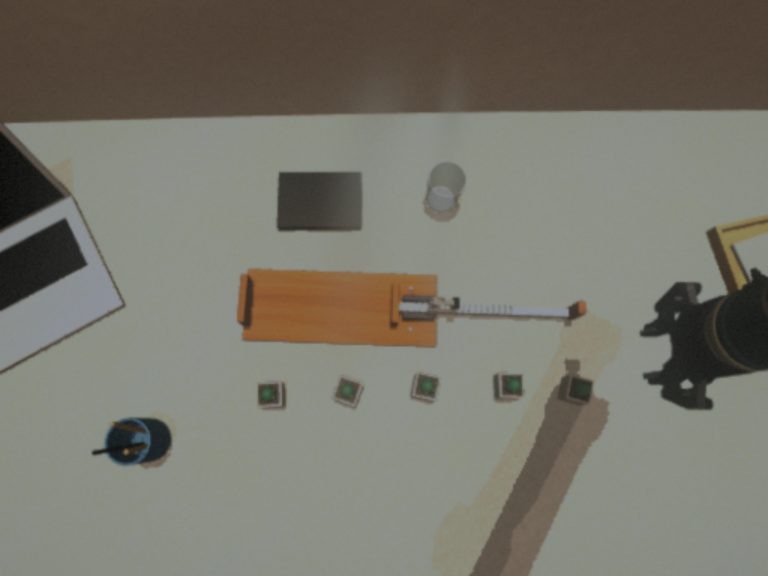

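The bar is fully out: the stop face is at about -236 mm and the knob lies back at (452,302). Pots are unmoved. First pot next.

```bash
cat >> h.py <<'E'
def pots(save=None, tray_too=False):
    "list of [x,y,angle,camera] of well-formed 40x40 clusters"
    out=[]
    for n in ("top","side"):
        P,C=cloud(n,save and f"pics/{n}{save}.png"); xm=.68 if tray_too else .52
        for c in clusters(P[(P[:,0]>.25)&(P[:,0]<xm)&(abs(P[:,1])<.42)&(P[:,2]>.025)&(P[:,2]<.1)]):
            r=cv2.minAreaRect((c[:,:2]*1000).astype(np.float32))
            if 37<min(r[1]) and max(r[1])<43.5 and c[:,2].max()<.085: out.append([r[0][0]/1e3,r[0][1]/1e3,r[2],n])
    return out
def row():
    P,C=cloud("top"); T=tray(P); g=(C[:,1]>C[:,0]*1.25)&(C[:,1]>C[:,2]*1.1)&(T[:,2]>.06)&(T[:,2]<.09)&(abs(T[:,1])<.06)&(T[:,0]<0)&(T[:,0]>-.24)
    for c in clusters(P[g],minn=5): print("  cactus on tray",np.round(tray(c).mean(0)*1000,1))
def pick_place(guess,slot):
    L=[p for p in pots() if np.hypot(p[0]-guess[0],p[1]-guess[1])<.055]
    print("seen",[[round(v,4) for v in p[:3]]+[p[3]] for p in L])
    if not L: print("NOT SEEN"); return False
    x,y=np.mean([p[:2] for p in L],axis=0); th=np.deg2rad(L[0][2])
    yaw=min((th+k*np.pi/2 for k in range(-4,5)),key=lambda t:abs(t-YT))
    command_gripper(.065,20)
    R=over(np.array([x,y,.16]),yaw); move_l([x,y,.034],feed=.15)
    command_gripper(.03,20); st()
    move_l([x,y,.072],feed=.1); print("lifted",end=" "); st()
    s=1 if R[:,1]@UY>0 else -1; Rt=np.c_[-s*UX,s*UY,[0,0,-1.]]
    move_l(W(slot,.12,.072),Rt,feed=.2); move_l(W(slot,0,.072),feed=.12); print("at slot",end=" "); st()
    if sense()["finger_gap"]<.037: print("LOST"); return False
    print("contact",move_l(W(slot,0,.043),feed=.05,until_force=5),end=" "); st()
    command_gripper(.06); move_l(W(slot,0,.15),feed=.2); move_l(W(slot,.12,.25),feed=.3); row(); return True
S=[-.0235-.043*k for k in range(5)]
E
python3 - <<'E'
from h import *
movep([.45,.15,.3],sense()["tcp_rot"])
movep([.45,.25,.3],sense()["tcp_rot"])
pick_place((.4386,.246),S[0])
pots("4"); st()
E
```

```text
seen [[0.4379, 0.2467, 1.0329, 'top'], [0.4393, 0.2452, 2.2766, 'side']]
19.8 [0.4392 0.2464 0.035 ] F [-0.9 -0.6  6. ] gap 0.0401 g 20.8
lifted 20.3 [0.4384 0.2459 0.072 ] F [-0.5 -0.3 -0.8] gap 0.0397 g 20.2
at slot 21.8 [0.5897 0.2608 0.0718] F [ 0.   0.5 -0.8] gap 0.04 g 20.2
contact True 22.3 [0.59   0.2605 0.0446] F [0.  0.2 2.2] gap 0.0397 g 20.5
  cactus on tray [-23.5   2.6  78.5]
24.1 [0.4715 0.2664 0.2482] F [ 0.4 -0.2 -0.2] gap 0.0599 g 0.0
```

View pics/top4.png

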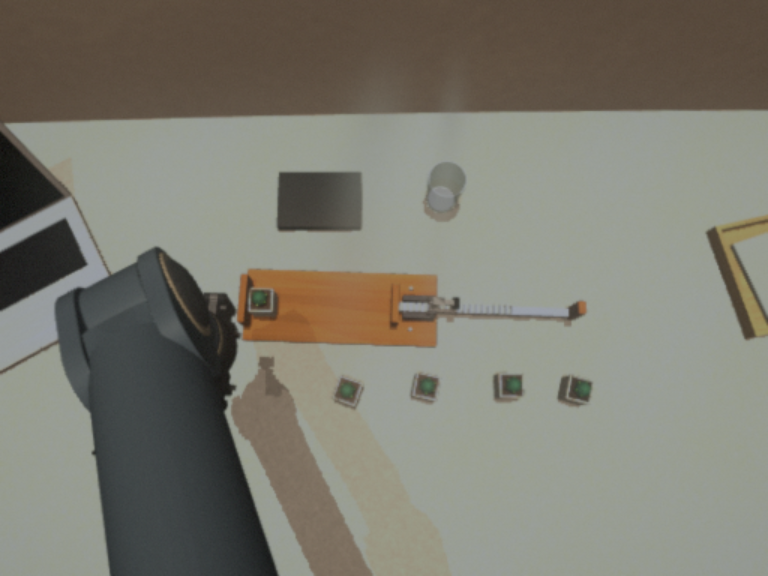

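The first pot stands upright next to the fixed end at (261,299), and the other four are in place. I carry on with the rest, stopping on any failure.

Run:
```python
from h import *
for k,g in enumerate([(.4413,.122),(.4455,-.0035),(.4435,-.137),(.4348,-.2475)],1):
    print("pot",k)
    if not pick_place(g,S[k]): break
movep([.45,.33,.35],sense()["tcp_rot"])
print(pots("5",True)); st()
```

```text
pot 1
seen [[0.4409, 0.1228, 68.7693, 'top'], [0.442, 0.1206, 69.5327, 'side']]
26.5 [0.442  0.122  0.0348] F [-1.3 -0.8  6. ] gap 0.0395 g 21.0
lifted 27.1 [0.4412 0.1219 0.072 ] F [ 0.2  0.1 -1.2] gap 0.0396 g 20.3
at slot 28.9 [0.5874 0.2177 0.0718] F [ 0.1 -0.2 -1.6] gap 0.0401 g 20.3
contact True 29.4 [0.5875 0.2176 0.0445] F [0.5 0.3 2.3] gap 0.0399 g 20.6
  cactus on tray [-66.5   3.   78.1]
  cactus on tray [-23.7  -5.2  77.1]
pot 2
seen [[0.445, -0.0029, 75.7465, 'top'], [0.4468, -0.0034, 75.4867, 'side']]
33.8 [ 0.4465 -0.003   0.0348] F [-0.3  0.2  7.3] gap 0.0398 g 21.1
lifted 34.3 [ 0.4457 -0.0029  0.072 ] F [-0.3  0.3 -1.4] gap 0.0398 g 20.3
at slot 36.5 [0.585  0.1748 0.0718] F [ 0.6  0.6 -1.2] gap 0.04 g 20.3
contact True 37.1 [0.5851 0.1747 0.0444] F [-0.8  0.1  3.2] gap 0.0399 g 21.0
  cactus on tray [-110.5    1.1   78.7]
pot 3
seen [[0.4425, -0.1361, 87.4694, 'top'], [0.4449, -0.1374, 87.4207, 'side']]
41.7 [ 0.4444 -0.1368  0.0348] F [-0.8  0.8  7.1] gap 0.0397 g 22.4
lifted 42.2 [ 0.4436 -0.1364  0.072 ] F [-0.9  0.3 -1.1] gap 0.04 g 21.6
at slot 44.9 [0.5826 0.1318 0.0718] F [ 0.1 -0.1 -1.5] gap 0.0395 g 21.5
contact True 45.5 [0.5828 0.1319 0.0444] F [-0.6  0.7  3.1] gap 0.0395 g 21.9
pot 4
seen [[0.4347, -0.247, 71.4681, 'top'], [0.435, -0.2476, 72.9221, 'side']]
50.3 [ 0.4354 -0.2475  0.0348] F [-0.3  0.6  6.2] gap 0.0398 g 20.5
lifted 50.8 [ 0.4348 -0.2469  0.0719] F [-0.4  0.4 -0.9] gap 0.04 g 20.2
at slot 53.9 [0.5803 0.0888 0.0718] F [ 0.  -0.6 -1.9] gap 0.0402 g 20.1
contact True 54.4 [0.5805 0.0891 0.0443] F [0.3 0.8 2.1] gap 0.0396 g 20.3
  cactus on tray [-66.3   2.3  77.8]
  cactus on tray [-23.7   2.7  77.8]
[]
57.3 [0.4506 0.3275 0.3495] F [0.5 0.1 1.4] gap 0.0598 g 0.0
```

View pics/top5.png

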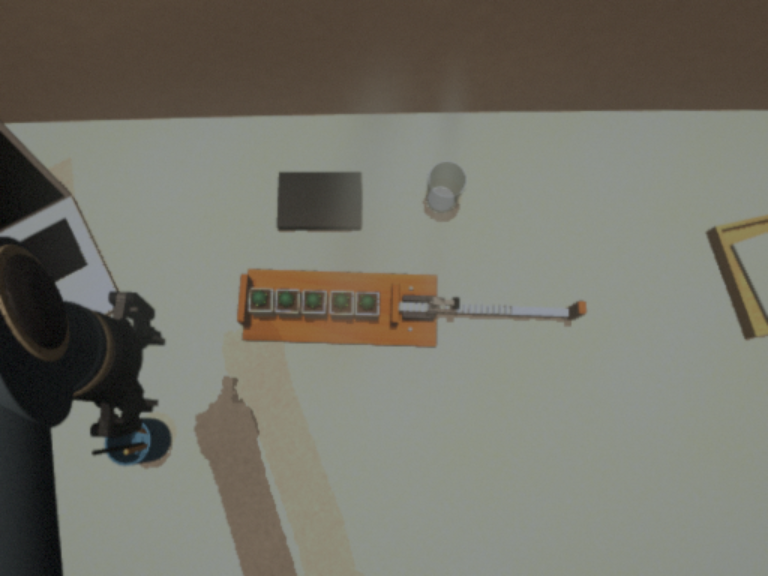

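All five pots are in a straight row (260–368, ~300) with the stop at 395. Next I check the row again from above the post, then push gently.

Run:
```python
from h import *
movep([.45,.0,.35],sense()["tcp_rot"])
command_gripper(.045)
R=over(W(-.541,0,.2),YT); row()
move_l(W(-.541,0,.066)); command_gripper(0,30); st()
print(move_l(W(-.512,0,.066),feed=.05,until_force=8)); st()
print(move_l(W(-.496,0,.066),feed=.015,until_force=7)); st()
row()
p,d=camera("top"); cv2.imwrite("pics/t6.png",cv2.resize(p[160:250,150:410,::-1],None,fx=3,fy=3))
```

```text
cactus on tray [-195.5    1.7   80.4]
  cactus on tray [-108.8    1.5   78.5]
  cactus on tray [-66.2   2.1  78.3]
  cactus on tray [-23.3   2.   77.5]
61.5 [ 0.563  -0.2565  0.0671] F [2.1 1.  3.9] gap 0.0213 g 35.2
False
62.2 [ 0.5646 -0.227   0.067 ] F [ 2.3 -1.1  8.5] gap 0.0213 g 35.6
True
62.9 [ 0.565  -0.2205  0.0672] F [ 0.6 -0.8  3.1] gap 0.0214 g 35.0
  cactus on tray [-98.1   1.7  78.9]
  cactus on tray [-59.7   2.2  78.5]
  cactus on tray [-19.8   2.5  78.2]
```

View pics/t6.png

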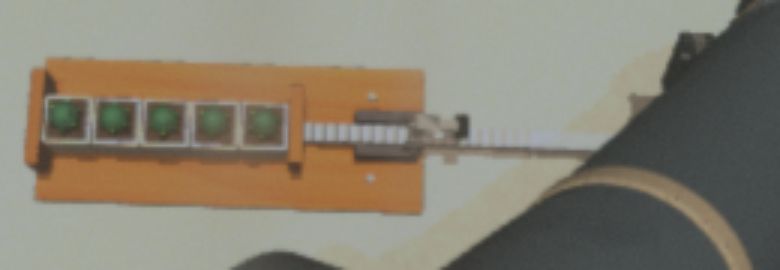

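The row is gathered pot against pot from the fixed end to the stop (45–290 in the crop), and the knob is still tipped back at about (462,125). Next I release the post and lower the pawl.

Run:
```python
from h import *
command_gripper(.045); move_l(W(-.505,0,.18))
P,C=cloud("top"); T=tray(P); m=(abs(T[:,1])<.03)&(T[:,0]>-.36)&(T[:,0]<-.32)&(T[:,2]>.055)&(T[:,2]<.095); print("knob",np.round(np.percentile(T[m],[2,50,98],axis=0)*1000,1).tolist())
hx,hz=-.302,.044; t1=np.arctan2(26,36)
k=lambda j,dz=.010: W(hx+.044*np.cos(t1+j),0,hz+.044*np.sin(t1+j)+dz)
b=k(1.9); move_l([b[0],b[1],.18]); move_l(b,feed=.1); command_gripper(0,20); st()
for j in np.linspace(1.9,.2,14)[1:]: move_l(k(j),feed=.12)
st(); command_gripper(.045); e=k(.2); move_l([e[0],e[1],.2]); 
movep([.42,-.15,.32],sense()["tcp_rot"]); row()
for n in("top","side"):
    P,C=cloud(n,f"pics/{n}7.png"); T=tray(P); inb=abs(T[:,1])<.065
    def rep(t,m): Q=T[m]; print(t,len(Q), np.round(np.percentile(Q,[2,50,98],axis=0)*1000,1).tolist() if len(Q) else "")
    rep("stop",inb&(T[:,0]>-.22)&(T[:,0]<-.195)&(T[:,2]>.055)&(T[:,2]<.09)&(C[:,0]>C[:,2]*2))
    rep("post",inb&(T[:,0]>-.53)&(T[:,0]<-.48)&(T[:,2]>.06)&(T[:,2]<.09))
    rep("knob",inb&(T[:,0]>-.36)&(T[:,0]<-.245)&(T[:,2]>.06)&(T[:,2]<.09))
    rep("rims",(abs(T[:,1])<.03)&(T[:,0]>-.195)&(T[:,0]<-.003)&(T[:,2]>.05)&(T[:,2]<.06))
st()
```

```text
knob [[-342.4, -8.6, 71.8], [-335.1, 0.7, 75.1], [-320.5, 8.5, 79.2]]
67.1 [ 0.5741 -0.0534  0.0801] F [ 1.9 -0.1  2.8] gap 0.0174 g 22.8
70.3 [0.5777 0.0127 0.0869] F [ 5.2 -0.2  5.1] gap 0.0174 g 25.1
  cactus on tray [-98.1   1.7  79.3]
  cactus on tray [-59.3   2.8  78. ]
  cactus on tray [-20.2   2.5  78.2]
stop 114 [[-211.0, -29.3, 59.1], [-205.9, -2.0, 62.3], [-200.2, 29.9, 65.3]]
post 65 [[-509.3, -10.6, 62.1], [-501.1, 0.5, 70.6], [-496.2, 11.4, 74.4]]
knob 39 [[-270.8, -8.5, 72.6], [-265.7, 0.7, 75.7], [-261.1, 9.0, 79.5]]
rims 823 [[-192.3, -17.4, 51.9], [-103.5, 7.6, 56.6], [-6.3, 21.5, 59.7]]
stop 92 [[-213.1, -31.7, 55.6], [-208.5, -8.2, 60.9], [-198.6, 15.1, 63.8]]
post 79 [[-511.0, -11.9, 61.1], [-506.5, -1.3, 70.8], [-497.3, 8.7, 73.9]]
knob 35 [[-272.0, -8.6, 64.1], [-268.6, -0.9, 73.8], [-261.2, 7.3, 77.8]]
rims 312 [[-193.7, -19.3, 51.4], [-93.4, 4.0, 56.1], [-10.1, 19.9, 59.3]]
72.8 [ 0.4206 -0.1488  0.3199] F [0.  0.9 0.4] gap 0.0448 g 0.0
```

View pics/side7.png

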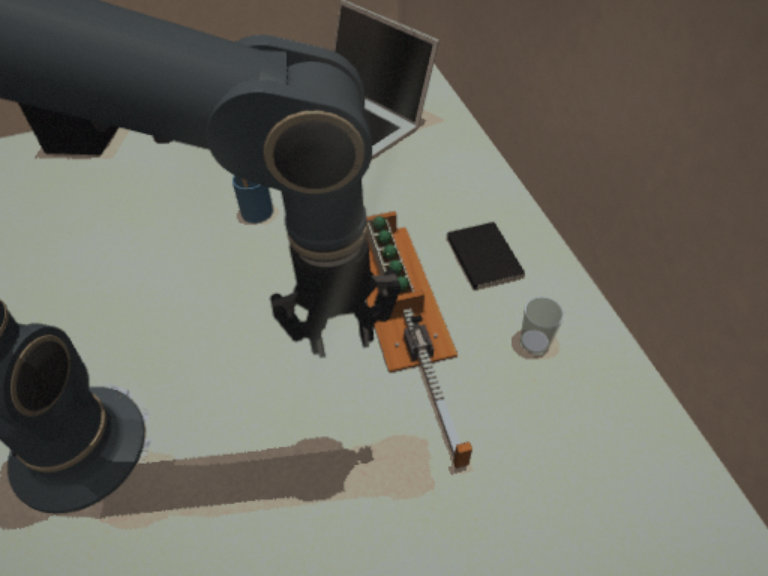

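View pics/top7.png

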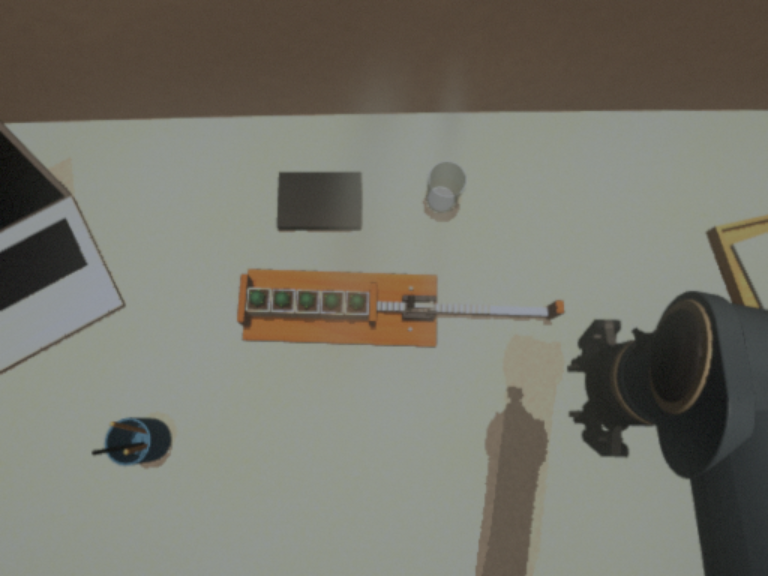

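The pawl is down: the knob is at about (418,298) and its centre height is about 70 mm, so the joint is near 0. The five pots are snug against the stop (247–370). The glass, cup and notebook have not moved.

```bash
python3 -c "
from rig import *
print(finish_job())"
```

```text
the job is handed in; nothing more can be done
None
```

The job is handed in at about 73 s: all five cacti stand upright in one row, snug between the stop and the fixed end, with the pawl down on the teeth and the glass, pencil cup and notebook unmoved.

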